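Check the flask-press spindle with the thread pitch leaf

TASK

The screw spindle of the flask press lies clamped in its V-blocks. Take the thread pitch leaf with the orange grip out of the grey rack, set its teeth lengthwise on the top of the spindle's thread, feel along until all the teeth drop fully home and the leaf sits flat and upright, and keep it lightly pressed there for a second. Then put the leaf back into the slot it came from; never press hard on the spindle, and leave the other leaf and the things lying round the work where they are.

Things in the scene. Friction and masses are not known exactly. Their poses are not given: they have to be found in the camera images.
- spindle_stand: fixed grey iron base, 180 x 72 x 12 mm, with two steel V-blocks in which dark stirrup clamps hold the steel press spindle (232 mm long) level and fast; it does not give. Origin: centre of the base's underside, on the bench; x runs along the spindle, z up. The spindle's axis lies 50 mm above the origin. The clamps (x = +-67 mm, 12 mm wide, 72 mm across) reach 90 mm above the bench.
- thread_top (a point): on the crest line on top of the thread, midway along it, 70 mm above the bench; axes as spindle_stand. Trapezoidal thread, outside diameter 40 mm, pitch 10 mm; crests 3.7 mm wide, grooves 6.3 mm wide at the mouth, 3.4 mm at the bottom, 5.5 mm deep. Seated, the leaf's tooth tips lie 5 mm below this point (its gaps then rest on the crests); standing on crests they are level with it.
- thread_end (a point): point on the crest line 48 mm along x from thread_top, about where the thread ends (it runs from about -48 to +48 mm). The spindle was laid in by hand: where the grooves lie along x differs by several mm each time and no listed pose tells it; they must be felt or seen. The thread bruises if the leaf presses on it with more than 20 N; a few newtons are right.
- leaf_rack: fixed grey plastic block, 156 x 52 mm at its foot, 36 mm high, with two slots in line along its x axis, centred at x = -37 and +37 mm. Origin: centre of its underside; z up. Each slot is 54 mm long (x), 7 mm wide (y), 26 mm deep, its mouth chamfered 1.5 mm. Which leaf stands in which slot varies.
- leaf_10_grip (a point): point in the hand grip of the orange 10 mm pitch leaf. The grip is 52 mm long (x), 14 mm thick (y), 40 mm high (z up); this point is on its centre line, 24 mm above its underside, 16 mm below its top. Take it across the 14 mm. In the rack its underside rests on the rack's top (36 mm above the bench) and the steel leaf below hangs in the slot. Mass about 0.11 kg.
- leaf_10_teeth (a point): midpoint of the orange leaf's line of tooth tips, 46 mm straight below leaf_10_grip; x along the comb, y across, z up. The steel leaf is 48 mm long, 4 mm thick and reaches 22 mm below the grip; 4 teeth at 10 mm pitch, symmetric about the middle, 5 mm long, 5.6 mm wide at the root, 3 mm at the tip: about 0.35 mm to spare on each side in a groove.
- leaf_7_grip (a point): the same point of the other leaf (blue grip, 7 mm pitch, 6 teeth 3.8 mm long, otherwise the same size), which does not fit this thread and stays in its slot.
- die_crown_mid (a point): centre of a small plaster die with a crown, 12 x 14 x 25 mm, standing on the bench; leave it alone.
- polish_wheel_mid (a point): centre of a brown polishing wheel, 40 mm across, 10 mm thick, lying flat; leave it alone.
- wax_tin_mid (a point): centre of a flat round wax tin with a pale lid, 54 mm across, 24 mm high, standing on the bench behind the spindle; leave it alone.
Not all that is in view belongs to the job. What is meant by the part that bears leaf_10_grip is not green, and is the smaller of those in its own colour.

How it is judged:
By the outcome, as a careful person would: the job done as asked, in the order asked, and still so for the second after the job is handed in, with the robot touching nothing.
It also fails if it takes over 72 s, if anything falls off the work surface, if the arm or the gripper's body presses on something with over 40 N, if the wrist force passes 120 N, or if a joint passes its speed limit or range.

ROBOT

A 6-joint arm with a two-finger parallel gripper is mounted at the origin on a cart in front of the work surface, level with it; the furniture and walls round the work are solid. World frame = base frame: x ahead of the robot, y to its left, z up, the work surface at z = 0. Lengths are in m, angles in rad, forces in N, time in s.
With the tool pointing down it reaches from about 0.325 to 0.9 m from the base axis. Payload 6.1 kg.
Tool frame: the origin (TCP) lies at the very end of the fingers, on their centre line; the grasp point (between the pads) lies 19 mm behind it; z points along the fingers, y is the line along which they close (so a half turn about z gives the same grasp; the last joint's range is limited). The gripper opens to 85 mm and grips with 20 to 120 N. Pads are 22 mm wide; open, the fingers measure 114 mm over their backs; the gripper's body (76 mm by 85 mm) begins 54 mm behind the grasp point. The pads swing forward as they close: fully open they stand 13 mm farther back than shut.
Start: joints at [1.069, 0.22, 1.526, -0, 1.395, -0.126], TCP at [0.229, 0.581, 0.231] pointing down, gripper open.
Joint ranges: [-2.98, 2.98], [-0.91, 2.08], [0.09, 2.57], [-1.24, 4.39], [0.2, 2.65], [-2.68, 2.68]. Speed limits (rad/s): [2.57, 2.57, 3.01, 3.14, 3.14, 3.14].

INTERFACE

Orientations are given as a rotation vector (axis times angle).
In Python, from bench import r gives the robot as it stands.
- The arm moves only by the shell command python3 -m jog 'ROWS' [FORCE]. ROWS is a JSON object of lists of equal length, an entry for each row: "delta_pos": the shift along the tool's x, y, z in m, a list of three; "rotation": the turn, a rotation vector about the tool's x, y, z in degrees, a list of three; "hand": the closure, from 0 (fully open) to 1 (shut). A call has 1 to 20 rows; each row is the pose to reach, as a shift and turn from the pose commanded when the call began, along the tool's axes at that moment; what a row does not reach only later rows make up. A row lasts 1/12 s, in which the tool goes at most 41.7 mm and 7.16 degrees, less where a joint would pass 70% of its speed; a pose out of reach is approached as far as the arm can. A call with a gripper value outside its range is refused whole. The fingers move at their own pace and stop on an object; FORCE is the grip in N (left out, the last holds). Time passes only in rows, so rows that repeat a pose let the fingers close. It gives the time, the measured TCP pose, the force, the opening and the grip force at its end, in the units of the state.
- r.observe(): the state, without advancing time (a new reading comes with each control period).
- r.read_camera(name): name is "side" or "top" or "wrist"; returns a dict with "frame" (400x640x3 uint8, red, green, blue), "mtx" (3x3 intrinsics, pixels), "world_to_cam" (4x4, takes a point from world to camera coordinates). Camera axes: x right, y down, z forward; pixel columns grow to the right and rows downward; lengths in m; the calibration is good to about 2 mm. A picture is of the moment at which its call begins. There is no depth.
- r.hand_in(): hands the job in; it is judged then, once.
Trained networks look in a picture, given as the dict that the camera call returned (one of the last four; its "shot" number tells which), for a name from the list of things; names that differ only in an ending like _2 or _b are one class to them, and where a whole thing is asked for, a point or a joint stands for the part that bears it (a point fixed in the world has none). Each returns a list of dicts, best first, with "score" (0 to 1); they miss things now and then, are a little off and sometimes report something else, mostly with a low value. They report only what shows in the picture. A call takes as long as a camera call. They do not tell look-alikes from the thing itself.
- r.masks_of(target, picture): "region" (400x640 bool, what is visible of it).
- r.spot_point(target, picture): "position" ([x, y, z] in m, in the coordinates of the camera as it stood for that picture, good to about 4 mm: a listed point, or the origin of a listed thing).
The state is a dict: "clock": time; "qpos": joint angles; "joint_vel": joint speeds; "joint_efforts": joint torques, N m; "tcp_pos": TCP position; "tcp_rot": TCP orientation; "ft_force": force on the tool from outside, world axes, zero at the start; "ft_torque": the same for the moment, N m; "width": finger opening in m; "finger_force": force on a finger pad.
Only numpy, scipy, OpenCV 4.12 (cv2) and the standard library are available. Lean on these libraries where they do the work, as an engineer would, in place of code of your own. Each camera call takes 0.05 s, during which the arm holds its last target. There are 200 camera calls.

## Working session

There is one attempt and no reset: what is moved stays moved. The work goes in short steps, Python scripts to look and compute and a shell command to move; the robot and the scene stay as the last step left them, time stands still between calls to the robot, and variables do not carry over. Pictures are saved under pics/ and viewed, at most 10 in all, crops included, and the job is handed in when it is done.

```bash
mkdir -p pics; ls
cat > h.py <<'E'
import numpy as np, cv2
from bench import r
from scipy.spatial.transform import Rotation as R
def w(pic,p):
    return (np.linalg.inv(pic["world_to_cam"])@np.r_[p,1])[:3]
def px(pic,p):
    c=(pic["world_to_cam"]@np.r_[p,1])[:3]; q=pic["mtx"]@c; return q[:2]/q[2]
def save(n,f): cv2.imwrite(f"pics/{n}.png",cv2.cvtColor(f,cv2.COLOR_RGB2BGR))
E
python3 - <<'E'
from h import *
np.set_printoptions(precision=4,suppress=True)
s=r.observe(); print(s)
ims=[]
for c in ["top","side"]:
    p=r.read_camera(c); ims.append(p["frame"])
    save(c,p["frame"])
    for t in ["thread_top","thread_end","spindle_stand","leaf_rack","leaf_10_grip","leaf_7_grip","wax_tin_mid","die_crown_mid","polish_wheel_mid"]:
        for d in r.spot_point(t,p)[:3]:
            x=w(p,d["position"]); print(c,t,round(d["score"],2),x,px(p,x))
E
```

```text
pics
{'clock': 0.0, 'qpos': array([ 1.0689,  0.2212,  1.5276, -0.    ,  1.3947, -0.1261]), 'joint_vel': array([-0.0012, -0.001 ,  0.0002, -0.0016, -0.0004, -0.0001]), 'joint_efforts': array([ -0.0002, -49.6911, -38.9387,  -0.0003,   0.0111,   0.    ]), 'tcp_pos': array([0.2291, 0.5808, 0.2302]), 'tcp_rot': array([-0.5867, -3.0857,  0.003 ]), 'ft_force': array([ 0.0537,  0.5323, -1.0422]), 'ft_torque': array([ 0.0151,  0.0147, -0.0227]), 'finger_force': 0.0, 'width': 0.08559912590250705}
top thread_top 0.62 [ 0.4824 -0.0363  0.0668] [382.3135 218.9401]
top thread_top 0.55 [ 0.4784 -0.0371  0.0033] [378.2123 223.2754]
top thread_top 0.43 [0.6127 0.0139 0.0161] [354.6451 159.1471]
top spindle_stand 0.8 [ 0.4773 -0.0388  0.0016] [378.9226 223.8559]
top spindle_stand 0.3 [0.3647 0.0386 0.0048] [342.2402 277.5202]
top leaf_rack 0.89 [ 0.4388  0.2295 -0.0021] [251.3682 240.9084]
top leaf_10_grip 0.84 [0.5979 0.286  0.0609] [221.7748 160.2432]
top leaf_10_grip 0.66 [0.4719 0.2284 0.0604] [248.909 223.048]
top leaf_10_grip 0.66 [0.6889 0.2893 0.0452] [222.8265 118.3889]
top leaf_7_grip 0.79 [
[... 477 characters left out ...]
74 0.0685] [327.801  243.6833]
side thread_end 0.61 [ 0.4369  0.2271 -0.0025] [250.2738 236.0297]
side spindle_stand 0.8 [ 0.4794 -0.0393  0.0016] [344.1046 288.3297]
side leaf_rack 0.82 [ 0.4393  0.224  -0.0032] [252.0327 236.5828]
side leaf_10_grip 0.96 [0.597  0.2825 0.0564] [299.0256 182.8563]
side leaf_10_grip 0.96 [0.6866 0.2868 0.0427] [329.5158 178.2023]
side leaf_10_grip 0.63 [0.4762 0.2287 0.0572] [264.2166 205.1547]
side leaf_7_grip 0.86 [0.4011 0.2217 0.0589] [232.7328 215.9105]
side leaf_7_grip 0.7 [ 0.4769 -0.0442  0.0673] [344.6607 257.7629]
side wax_tin_mid 0.91 [0.6195 0.0133 0.0088] [384.6542 246.2764]
side polish_wheel_mid 0.63 [ 0.3674  0.0384 -0.0014] [265.1367 291.6167]
```

View pics/top.png

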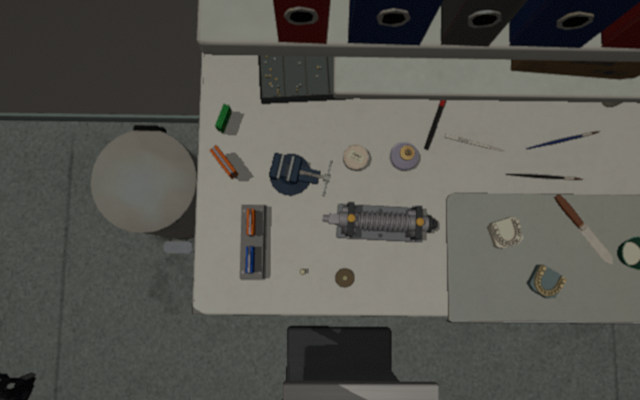

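View pics/side.png

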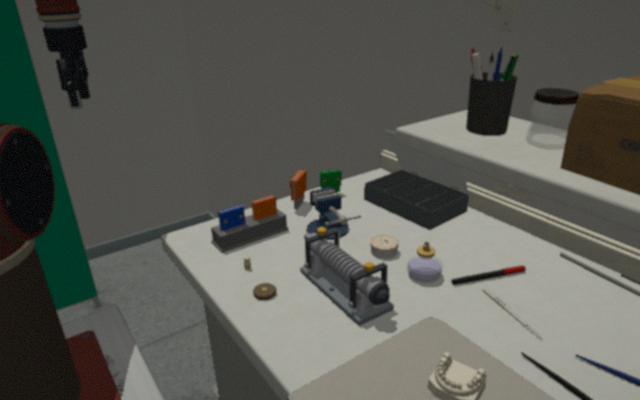

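The orange leaf in the rack (top 250,222; side 264,206) is the small one. The larger orange and green blocks at the back are decoys. The spindle runs roughly along world y, with its +x end at top pixel (325,217). Next I'll look at the rack with the wrist camera.

```bash
cat >> h.py <<'E'
np.set_printoptions(precision=4,suppress=True)
def plan(pos,yaw):
    """tool-frame shift and rotation (deg) to tool-down pose whose tool x axis has the world yaw (deg)"""
    s=r.observe(); A=R.from_rotvec(s["tcp_rot"])
    a=np.radians(yaw); X=np.array([np.cos(a),np.sin(a),0]); Z=np.array([0,0,-1.])
    B=R.from_matrix(np.c_[X,np.cross(Z,X),Z])
    print("now",s["tcp_pos"],"yaw",np.degrees(np.arctan2(*A.as_matrix()[1::-1,0])),"q",s["qpos"],"t",s["clock"])
    print("delta",A.inv().apply(np.array(pos)-s["tcp_pos"]),"rot",(A.inv()*B).as_rotvec(degrees=True))
E
python3 - <<'E'
from h import *
for y in (-176,4,94,-86): plan([0.46,0.228,0.23],y)
E
```

```text
now [0.2294 0.5814 0.2313] yaw 158.46809833322948 q [ 1.0689  0.2204  1.5265  0.      1.3947 -0.1261] t 1.0
delta [-0.3442 -0.2441  0.0013] rot [ -0.0005  -0.0019 -25.5319]
now [0.2294 0.5814 0.2313] yaw 158.46809833322948 q [ 1.0689  0.2204  1.5265  0.      1.3947 -0.1261] t 1.0
delta [-0.3442 -0.2441  0.0013] rot [ -0.0026   0.0007 154.4681]
now [0.2294 0.5814 0.2313] yaw 158.46809833322948 q [ 1.0689  0.2204  1.5265  0.      1.3947 -0.1261] t 1.0
delta [-0.3442 -0.2441  0.0013] rot [-0.0017 -0.001  64.4681]
now [0.2294 0.5814 0.2313] yaw 158.46809833322948 q [ 1.0689  0.2204  1.5265  0.      1.3947 -0.1261] t 1.0
delta [-0.3442 -0.2441  0.0013] rot [   0.0012   -0.002  -115.5319]
```

```bash
python3 -m jog '{"delta_pos":[[-0.344,-0.244,0.0],[-0.344,-0.244,0.0],[-0.344,-0.244,0.0],[-0.344,-0.244,0.0],[-0.344,-0.244,0.0],[-0.344,-0.244,0.0],[-0.344,-0.244,0.0],[-0.344,-0.244,0.0],[-0.344,-0.244,0.0],[-0.344,-0.244,0.0],[-0.344,-0.244,0.0],[-0.344,-0.244,0.0],[-0.344,-0.244,0.0],[-0.344,-0.244,0.0],[-0.344,-0.244,0.0],[-0.344,-0.244,0.0]],"rotation":[[0,0,25.5],[0,0,25.5],[0,0,25.5],[0,0,25.5],[0,0,25.5],[0,0,25.5],[0,0,25.5],[0,0,25.5],[0,0,25.5],[0,0,25.5],[0,0,25.5],[0,0,25.5],[0,0,25.5],[0,0,25.5],[0,0,25.5],[0,0,25.5]],"hand":[0,0,0,0,0,0,0,0,0,0,0,0,0,0,0,0]}'
python3 - <<'E'
from h import *
plan([0.46,0.228,0.23],-176)
E
```

```text
clock: 2.33
tcp_pos: [0.4591, 0.2294, 0.2313]
tcp_rot: [-1.25, -2.882, -0.0]
ft_force: [0.2, -0.2, -1.3]
width: 0.0858
finger_force: 0.0
now [0.4591 0.2294 0.2313] yaw 133.10225691949975 q [ 0.3096 -0.0489  1.8138  0.0002  1.3769 -0.4427] t 2.3333
delta [-0.0017 -0.0003  0.0013] rot [  0.003   -0.0119 -50.8977]
```

I entered the rotation with the wrong sign. Correcting it by -51° about z, then looking.

```bash
python3 -m jog '{"delta_pos":[[0,0,0],[0,0,0],[0,0,0],[0,0,0],[0,0,0],[0,0,0],[0,0,0],[0,0,0],[0,0,0]],"rotation":[[0,0,-51],[0,0,-51],[0,0,-51],[0,0,-51],[0,0,-51],[0,0,-51],[0,0,-51],[0,0,-51],[0,0,-51]],"hand":[0,0,0,0,0,0,0,0,0]}'
cat >> h.py <<'E'
def toplane(pic,uv,z):
    M=np.linalg.inv(pic["world_to_cam"]); uv=np.atleast_2d(uv).astype(float)
    d=np.c_[uv,np.ones(len(uv))]@np.linalg.inv(pic["mtx"]).T@M[:3,:3].T
    return (M[:3,3]+d*((z-M[2,3])/d[:,2])[:,None])[:,:2]
E
python3 - <<'E'
from h import *
plan([0.46,0.228,0.23],-176)
p=r.read_camera("wrist"); save("w1",p["frame"])
print("cam",np.linalg.inv(p["world_to_cam"])[:3,3])
for t in ["leaf_10_grip","leaf_7_grip","leaf_rack"]:
    for d in r.spot_point(t,p)[:2]:
        x=w(p,d["position"]); print(t,round(d["score"],2),x,px(p,x))
E
```

```text
clock: 3.08
tcp_pos: [0.4594, 0.2289, 0.2313]
tcp_rot: [0.107, -3.14, -0.0]
ft_force: [-0.8, 0.2, 1.1]
width: 0.0853
finger_force: 0.0
now [0.4594 0.2289 0.2313] yaw -176.09037445991402 q [ 0.3085 -0.0488  1.8136  0.0001  1.3768 -1.3306] t 3.0833
delta [-0.0005 -0.0009  0.0013] rot [ 0.0028 -0.0029 -0.0904]
cam [0.379  0.2233 0.3741]
leaf_10_grip 0.96 [0.5968 0.2813 0.0591] [357.3422 308.3045]
leaf_10_grip 0.59 [0.4762 0.2241 0.0624] [309.0064 193.7512]
leaf_7_grip 0.96 [0.4003 0.223  0.0563] [313.3111 107.3111]
leaf_7_grip 0.2 [0.3788 0.1193 0.0137] [205.7039  73.2487]
leaf_rack 0.73 [0.4361 0.2238 0.0015] [312.0619 139.2745]
```

View pics/w1.png

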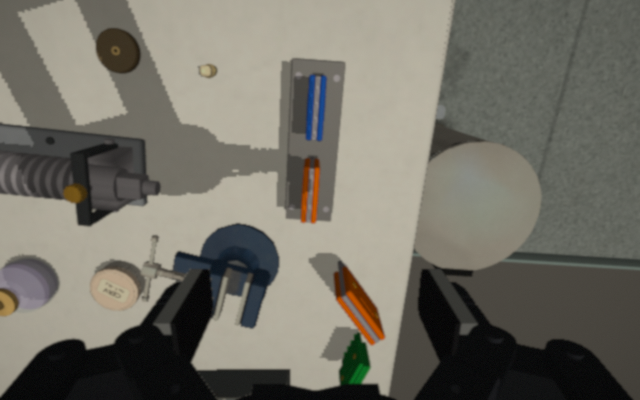

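The picture shows the rack from (292,60) to (332,222), with the orange leaf at u≈303–320, v 157–222. The larger orange and green blocks are at (360,303) and (355,360). Next, the exact pose from segmentation.

Run:
```python
from h import *
p=r.read_camera("wrist"); f=p["frame"]
hsv=cv2.cvtColor(f,cv2.COLOR_RGB2HSV)
for n,lo,hi,box in (("orange",(3,150,80),(20,255,255),(290,140,335,235)),("blue",(105,130,50),(125,255,255),(290,60,340,150))):
    m=cv2.inRange(hsv,lo,hi); k=np.zeros_like(m); k[box[1]:box[3],box[0]:box[2]]=1; m=m*k
    vs=[v for v in range(400) if (m[v]>0).sum()>3]
    L=np.array([[np.where(m[v])[0].min(),v] for v in vs]);Rr=np.array([[np.where(m[v])[0].max()+1,v] for v in vs])
    print(n,vs[0],vs[-1])
    for e in (L,Rr):
        W=toplane(p,e,.076)[6:-6]; c=np.polyfit(W[:,0],W[:,1],1); print(" edge yaw",np.degrees(np.arctan(c[0])),"y mid",W.mean(0))
    print(" x range",toplane(p,[L[0],L[-1]],.076))
e=toplane(p,[[292,60],[344,63],[332,222],[286,218]],.036); print(e, e.mean(0),np.degrees(np.arctan2(*(e[3]-e[0])[::-1])),np.degrees(np.arctan2(*(e[2]-e[1])[::-1])))
```

```text
orange 162 221
 edge yaw 0.3112151041459385 y mid [0.4707 0.218 ]
 edge yaw 0.3262739945066176 y mid [0.4698 0.2321]
 x range [[0.4443 0.221 ]
 [0.498  0.2198]]
blue 75 139
 edge yaw -0.12487051560446924 y mid [0.3994 0.2183]
 edge yaw -0.061395200601140294 y mid [0.3985 0.2318]
 x range [[0.3748 0.2191]
 [0.4249 0.2206]]
[[0.3629 0.2012]
 [0.3624 0.247 ]
 [0.513  0.2487]
 [0.5118 0.2021]] [0.4375 0.2247] 0.3452929157606285 0.6633464827161157
```

Run:
```python
from h import *
plan([0.471,0.225,0.044],-179.7)
```

```text
now [0.4598 0.2283 0.2313] yaw -176.1100489820533 q [ 0.3072 -0.0488  1.8136 -0.      1.3768 -1.3315] t 3.3333
delta [-0.011  -0.0041  0.1873] rot [0.0005 0.0023 3.59  ]
```

```bash
python3 -m jog '{"delta_pos":[[-0.011,-0.004,0.03],[-0.011,-0.004,0.07],[-0.011,-0.004,0.11],[-0.011,-0.004,0.14],[-0.011,-0.004,0.165],[-0.011,-0.004,0.18],[-0.011,-0.004,0.187],[-0.011,-0.004,0.187],[-0.011,-0.004,0.187]],"rotation":[[0,0,3.6],[0,0,3.6],[0,0,3.6],[0,0,3.6],[0,0,3.6],[0,0,3.6],[0,0,3.6],[0,0,3.6],[0,0,3.6]],"hand":[0,0,0,0,0,0,0,0,0]}'
python3 - <<'E'
from h import *
plan([0.471,0.225,0.044],-179.7)
p=r.read_camera("wrist"); save("w2",p["frame"])
E
```

```text
clock: 4.08
tcp_pos: [0.4715, 0.225, 0.0448]
tcp_rot: [-0.009, 3.141, 0.0]
ft_force: [0.6, 0.3, 0.6]
width: 0.0853
finger_force: 0.0
now [0.4715 0.225  0.0448] yaw -179.6621557435528 q [ 0.2943  0.1973  1.935   0.      1.0088 -1.2824] t 4.0833
delta [ 0.0005 -0.      0.0008] rot [0.0084 0.0224 0.0378]
```

View pics/w2.png

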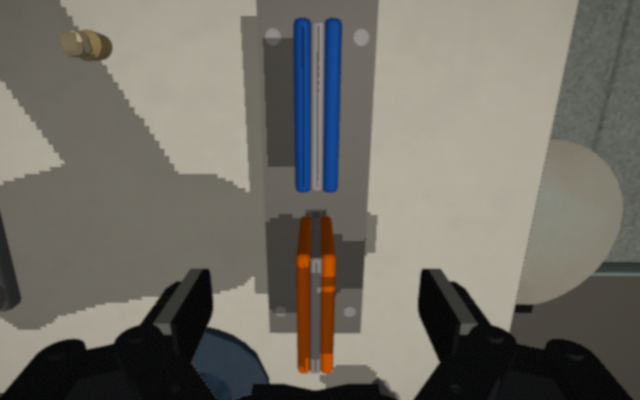

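The leaf lies centred between the fingers (u≈316, finger midpoint ≈315). Closing.

```bash
python3 -m jog '{"delta_pos":[[0,0,0],[0,0,0],[0,0,0],[0,0,0],[0,0,0],[0,0,0],[0,0,0],[0,0,0],[0,0,0],[0,0,0],[0,0,0],[0,0,0]],"rotation":[[0,0,0],[0,0,0],[0,0,0],[0,0,0],[0,0,0],[0,0,0],[0,0,0],[0,0,0],[0,0,0],[0,0,0],[0,0,0],[0,0,0]],"hand":[1,1,1,1,1,1,1,1,1,1,1,1]}' 50
```

```text
clock: 5.13
tcp_pos: [0.4714, 0.225, 0.0446]
tcp_rot: [-0.01, 3.141, 0.0]
ft_force: [-0.7, 0.0, 5.1]
width: 0.0134
finger_force: 49.3
```

```bash
python3 -m jog '{"delta_pos":[[0,0,-0.01],[0,0,-0.02],[0,0,-0.03],[0,0,-0.045],[0,0,-0.065],[0,0,-0.09],[0,0,-0.105],[0,0,-0.11],[0,0,-0.11]],"rotation":[[0,0,0],[0,0,0],[0,0,0],[0,0,0],[0,0,0],[0,0,0],[0,0,0],[0,0,0],[0,0,0]],"hand":[1,1,1,1,1,1,1,1,1]}'
python3 - <<'E'
from h import *
print(r.observe())
p=r.read_camera("wrist")
for t in ["leaf_10_grip","leaf_10_teeth"]:
    for d in r.spot_point(t,p)[:2]:
        x=w(p,d["position"]); print(t,round(d["score"],2),x,px(p,x))
p=r.read_camera("side")
for t in ["leaf_10_grip","leaf_10_teeth"]:
    for d in r.spot_point(t,p)[:3]:
        x=w(p,d["position"]); print("side",t,round(d["score"],2),x,px(p,x))
p=r.read_camera("top"); f=p["frame"][190:260,310:450]; save("t2",cv2.resize(f,None,fx=5,fy=5,interpolation=cv2.INTER_CUBIC))
plan([0.480,-0.038,0.155],90)
E
```

```text
clock: 5.88
tcp_pos: [0.4723, 0.2253, 0.1566]
tcp_rot: [-0.01, 3.138, 0.002]
ft_force: [-0.3, 0.2, -1.4]
width: 0.0134
finger_force: 48.7
{'clock': 5.8833, 'qpos': array([ 0.2943,  0.0414,  1.869 , -0.    ,  1.2271, -1.2829]), 'joint_vel': array([-0.0013,  0.0344,  0.0393, -0.0011, -0.0229, -0.0007]), 'joint_efforts': array([  0.0516, -39.8618, -37.4386,  -0.0024,   0.2502,   0.0001]), 'tcp_pos': array([0.4723, 0.2253, 0.1566]), 'tcp_rot': array([-0.0101,  3.1376,  0.0019]), 'ft_force': array([-0.3002,  0.2445, -1.4381]), 'ft_torque': array([-0.0377,  0.0114,  0.0397]), 'finger_force': 48.676573634147644, 'width': 0.013354451575157827}
leaf_10_grip 0.84 [0.4771 0.2233 0.1727] [310.6664 300.8687]
side leaf_10_grip 0.97 [0.6845 0.2887 0.0408] [328.3891 178.8894]
side leaf_10_grip 0.75 [0.5973 0.2817 0.0575] [299.3123 182.4923]
side leaf_10_grip 0.74 [0.4711 0.2289 0.1663] [257.7878 156.4569]
side leaf_10_teeth 0.87 [0.5928 0.2819 0.0002] [298.697  205.3317]
side leaf_10_teeth 0.71 [0.4758 0.225  0.1235] [262.4608 176.4071]
side leaf_10_teeth 0.61 [ 0.6894  0.2853 -0.003 ] [331.0819 195.2308]
now [0.4703 0.2247 0.1531] yaw -179.63175799490307 q [ 0.2943  0.0454  1.8719  0.      1.2265 -1.2829] t 6.2333
delta [-0.008  -0.2628 -0.0018] rot [-0.1247 -0.0678 90.3682]
```

View pics/t2.png

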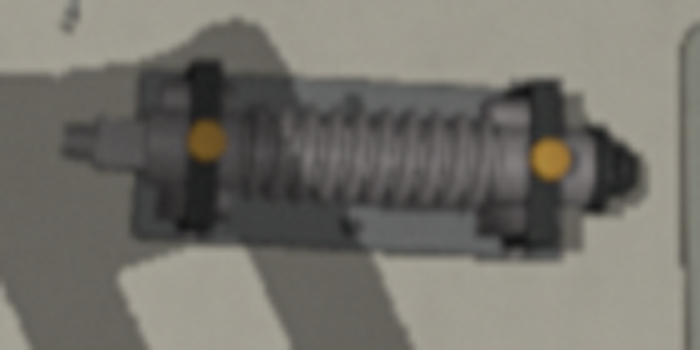

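```bash
python3 -m jog '{"delta_pos":[[0,-0.02,-0.037],[-0.008,-0.05,-0.037],[-0.008,-0.08,-0.037],[-0.008,-0.11,-0.037],[-0.008,-0.14,-0.037],[-0.008,-0.17,-0.037],[-0.008,-0.2,-0.037],[-0.008,-0.23,-0.037],[-0.008,-0.26,-0.037],[-0.008,-0.29,-0.037],[-0.008,-0.315,-0.037],[-0.008,-0.335,-0.037],[-0.008,-0.345,-0.037],[-0.008,-0.345,-0.037],[-0.008,-0.345,-0.037],[-0.008,-0.345,-0.037]],"rotation":[[0,0,90.4],[0,0,90.4],[0,0,90.4],[0,0,90.4],[0,0,90.4],[0,0,90.4],[0,0,90.4],[0,0,90.4],[0,0,90.4],[0,0,90.4],[0,0,90.4],[0,0,90.4],[0,0,90.4],[0,0,90.4],[0,0,90.4],[0,0,90.4]],"hand":[1,1,1,1,1,1,1,1,1,1,1,1,1,1,1,1]}'
python3 - <<'E'
from h import *
plan([0.480,-0.038,0.155],90)
p=r.read_camera("wrist"); save("w3",p["frame"])
for t in ["thread_top","thread_end","spindle_stand","leaf_10_grip","leaf_10_teeth"]:
    for d in r.spot_point(t,p)[:2]:
        x=w(p,d["position"]); print(t,round(d["score"],2),x,px(p,x))
E
```

```text
clock: 7.57
tcp_pos: [0.481, -0.1193, 0.1908]
tcp_rot: [-2.218, -2.223, 0.0]
ft_force: [0.4, -0.5, -0.6]
width: 0.0132
finger_force: 49.0
now [ 0.481  -0.1193  0.1908] yaw 90.12058417824343 q [-0.4026 -0.0582  1.9003  0.0004  1.3006 -0.4048] t 7.5667
delta [ 0.0812 -0.0008  0.0359] rot [-0.0485 -0.0456  0.1206]
thread_top 0.73 [ 0.4806 -0.0386  0.07  ] [314.3405  81.2663]
thread_end 0.8 [0.479  0.006  0.0702] [312.0157   9.7627]
spindle_stand 0.59 [ 0.4817 -0.0422 -0.0006] [315.7344  85.5682]
leaf_10_grip 0.89 [ 0.4847 -0.1255  0.2102] [323.7564 308.463 ]
```

View pics/w3.png

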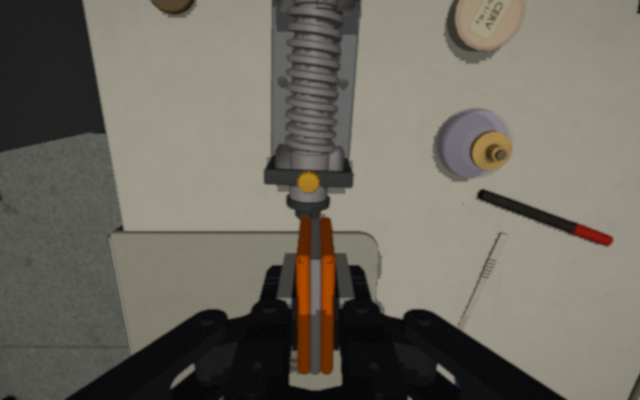

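The thread runs from about (315,0) to (312,150) in the image, partly cut off at the top. I'll back off 60 mm to see all of it.

```bash
python3 -m jog '{"delta_pos":[[-0.02,0,0],[-0.045,0,0],[-0.06,0,0],[-0.06,0,0],[-0.06,0,0]],"rotation":[[0,0,0],[0,0,0],[0,0,0],[0,0,0],[0,0,0]],"hand":[1,1,1,1,1]}'
python3 - <<'E'
from h import *
p=r.read_camera("wrist"); np.savez("w4",**{k:p[k] for k in("frame","mtx","world_to_cam")})
for t in ["thread_top","thread_end","spindle_stand"]:
    for d in r.spot_point(t,p)[:2]:
        x=w(p,d["position"]); print(t,round(d["score"],2),x,px(p,x))
save("w4",cv2.resize(p["frame"][20:260,220:420],None,fx=2.5,fy=2.5,interpolation=cv2.INTER_CUBIC))
E
```

```text
clock: 8.28
tcp_pos: [0.4812, -0.1802, 0.1912]
tcp_rot: [-2.223, -2.219, -0.0]
ft_force: [-0.9, -0.5, -1.6]
width: 0.0134
finger_force: 49.0
spindle_stand 0.8 [ 0.4794 -0.0417  0.0027] [312.15     7.4626]
```

View pics/w4.png

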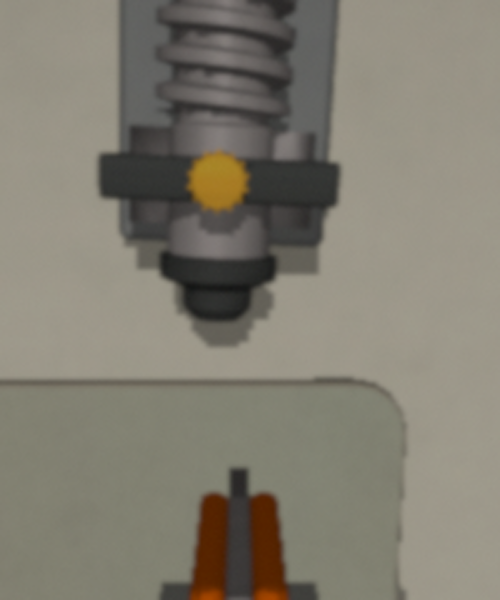

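The thread went further out of view because the camera looks toward the tool. The earlier station showed the whole thread, so I'll go back there, slightly lower and 15 mm further on.

```bash
python3 -m jog '{"delta_pos":[[0.02,0,0],[0.05,0,0],[0.07,0,0.01],[0.075,0,0.015],[0.075,0,0.015],[0.075,0,0.015]],"rotation":[[0,0,0],[0,0,0],[0,0,0],[0,0,0],[0,0,0],[0,0,0]],"hand":[1,1,1,1,1,1]}'
python3 - <<'E'
from h import *
p=r.read_camera("wrist"); np.savez("w5",**{k:p[k] for k in("frame","mtx","world_to_cam")})
for t in ["thread_top","thread_end","spindle_stand"]:
    for d in r.spot_point(t,p)[:2]:
        x=w(p,d["position"]); print(t,round(d["score"],2),x,px(p,x))
# ortho-rectify z=0.07 plane: rows = y from +0.03 to -0.11, cols = x 0.43..0.53, 5 px/mm
C=np.array([[.43,.03],[.53,.03],[.53,-.11],[.43,-.11]])
src=np.float32([px(p,[*c,.07]) for c in C]); dst=np.float32([[0,0],[400,0],[400,560],[0,560]])
o=cv2.warpPerspective(p["frame"],cv2.getPerspectiveTransform(src,dst),(400,560),flags=cv2.INTER_CUBIC)
np.save("o5",o); save("o5",o)
plan([.480,-.038,.12],90)
E
```

```text
clock: 8.98
tcp_pos: [0.4812, -0.1048, 0.1761]
tcp_rot: [-2.22, -2.223, 0.001]
ft_force: [0.1, -0.3, -1.7]
width: 0.0131
finger_force: 49.0
thread_top 0.93 [ 0.4817 -0.0386  0.0697] [315.6537 103.8315]
thread_end 0.86 [0.4794 0.0103 0.072 ] [312.0049  22.799 ]
spindle_stand 0.75 [ 0.4802 -0.0403 -0.0017] [313.7811 100.8797]
now [ 0.4817 -0.106   0.1768] yaw 89.90946054791411 q [-0.3765 -0.0519  1.9218 -0.0003  1.2708 -0.3748] t 9.1833
delta [ 0.068  -0.0018  0.0568] rot [ 0.0426  0.0326 -0.0905]
```

View pics/o5.png

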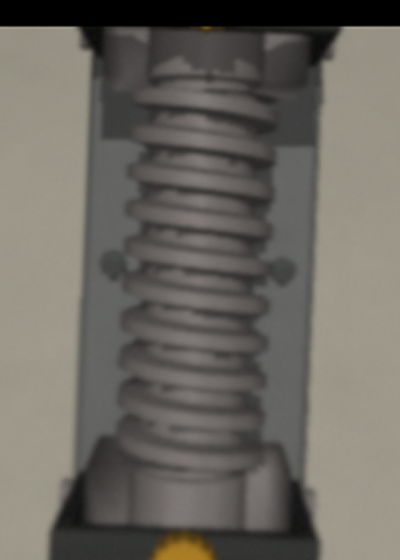

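Run:
```python
from h import *
o=cv2.cvtColor(np.load("o5.npy"),cv2.COLOR_RGB2GRAY).astype(np.float32)
# left/right silhouette midline of thread per row via mask by brightness vs base is hard: use profile along the axis
ang=np.tan(np.radians(2.7))
v=np.arange(100,440); 
for off in (-20,0,20):
    prof=np.mean([o[v,np.round(198-(v-272)*ang+off+k).astype(int)] for k in range(-6,7)],0)
    hp=prof-cv2.GaussianBlur(prof.reshape(-1,1),(1,121),20).ravel() if False else prof-np.convolve(np.pad(prof,40,'edge'),np.ones(81)/81,'valid')[:len(prof)]
    s=(v-272)/4/np.cos(np.radians(2.7))   # mm along -axis from y=-0.038
    best=max(((abs(np.sum(hp*np.exp(-2j*np.pi*s/P))),P) for P in np.arange(8.5,11.5,.05)))
    ph=np.angle(np.sum(hp*np.exp(2j*np.pi*s/10))); print(off,"period",best[1],"bright maxima at s=",(-ph*10/(2*np.pi)*-1)%10)
    print(np.array([hp[(np.round(s*2)%20)==b].mean() for b in range(20)]).round(1))
```

```text
-20 period 10.350000000000026 bright maxima at s= 5.512890469781275
[-11.5  -0.5   5.4   6.6   4.4  -1.1  -8.3 -12.8 -10.3  -1.   10.   16.7
  19.   19.1  16.4  10.4  -2.1 -17.7 -25.9 -21.8]
0 period 10.60000000000003 bright maxima at s= 5.869613452643706
[-23.8 -11.2   2.    9.5  12.   10.9   4.4  -5.7 -15.5 -17.5  -9.1   3.4
  12.3  16.5  16.6  15.5  10.5  -1.5 -18.1 -28.5]
20 period 10.300000000000026 bright maxima at s= 6.651614451585948
[-21.9 -23.9 -16.5  -6.1   1.1   5.2   5.6   2.8  -3.   -9.5 -11.3  -5.7
   4.2  12.1  15.3  16.1  15.5  12.2   3.2 -10.8]
```

The crests are the wide bright bands, centred at about v≈260 and 300 in the rectified crop, i.e. y≈-0.035 and -0.045. The axis yaw is about 87.3°. Moving above, then feeling down.

Run:
```python
from h import *
plan([.4797,-.035,.112],87.3)
print(np.mean([ (r.read_camera("wrist"),r.observe()["ft_force"])[1] for _ in range(6)],0), r.observe()["tcp_pos"])
```

```text
now [ 0.4817 -0.106   0.1768] yaw 89.90946054791411 q [-0.3765 -0.0519  1.9218 -0.0003  1.2708 -0.3748] t 9.1833
delta [ 0.071  -0.0021  0.0648] rot [0.0434 0.0316 2.6095]
[-0.0011 -0.2312 -1.1053] [ 0.4813 -0.1053  0.1764]
```

```bash
python3 -m jog '{"delta_pos":[[0.02,-0.002,0],[0.045,-0.002,0.01],[0.065,-0.002,0.025],[0.0705,-0.002,0.04],[0.0705,-0.002,0.055],[0.0705,-0.002,0.064],[0.0705,-0.002,0.064],[0.0705,-0.002,0.064],[0.0705,-0.002,0.064]],"rotation":[[0,0,2.6],[0,0,2.6],[0,0,2.6],[0,0,2.6],[0,0,2.6],[0,0,2.6],[0,0,2.6],[0,0,2.6],[0,0,2.6]],"hand":[1,1,1,1,1,1,1,1,1]}'
cat >> h.py <<'E'
def avg(n=5):
    k=("tcp_pos","ft_force","ft_torque","tcp_rot"); q=[]
    for _ in range(n):
        r.read_camera("wrist"); s=r.observe(); q.append([s[i] for i in k])
    m=np.mean(q,0); print("t",s["clock"],"width",s["width"])
    for i,x in zip(k[:3],m): print(i,x)
    A=R.from_rotvec(m[3]).as_matrix(); print("yaw",np.degrees(np.arctan2(A[1,0],A[0,0])),"tilt z",A[:,2])
E
python3 - <<'E'
from h import *
avg(); p=r.read_camera("wrist"); save("w6",p["frame"])
p=r.read_camera("side")
save("s6",cv2.resize(p["frame"][190:310,270:430],None,fx=4,fy=4,interpolation=cv2.INTER_CUBIC))
E
```

```text
clock: 10.23
tcp_pos: [0.48, -0.035, 0.1132]
tcp_rot: [2.272, 2.168, 0.001]
ft_force: [0.2, 0.4, -1.3]
width: 0.0136
finger_force: 49.0
t 10.4833 width 0.013369254402164115
tcp_pos [ 0.4801 -0.035   0.1133]
ft_force [ 0.7379  0.1783 -0.9832]
ft_torque [-0.0005 -0.0007 -0.0031]
yaw 87.33941196897415 tilt z [ 0.0017 -0.0004 -1.    ]
```

View pics/w6.png

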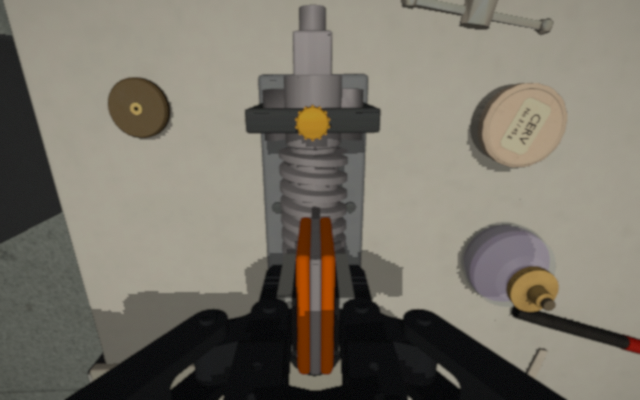

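The leaf stands in line with the spindle (both at u≈314). Feeling down.

```bash
python3 -m jog '{"delta_pos":[[0,0,0.005],[0,0,0.009],[0,0,0.011],[0,0,0.012],[0,0,0.012],[0,0,0.012]],"rotation":[[0,0,0],[0,0,0],[0,0,0],[0,0,0],[0,0,0],[0,0,0]],"hand":[1,1,1,1,1,1]}'
python3 -m jog '{"delta_pos":[[0,0,0.0005],[0,0,0.001],[0,0,0.001],[0,0,0.001]],"rotation":[[0,0,0],[0,0,0],[0,0,0],[0,0,0]],"hand":[1,1,1,1]}'
python3 -c "
from h import *
avg()"
```

```text
clock: 11.08
tcp_pos: [0.479, -0.0341, 0.1]
tcp_rot: [-2.271, -2.169, 0.0]
ft_force: [-1.3, 2.5, -1.5]
width: 0.0133
finger_force: 49.1
clock: 11.42
tcp_pos: [0.4793, -0.0342, 0.0995]
tcp_rot: [-2.272, -2.17, -0.001]
ft_force: [-2.0, 3.6, 1.7]
width: 0.0133
finger_force: 49.5
t 11.6667 width 0.013180734276081974
tcp_pos [ 0.4793 -0.0342  0.0994]
ft_force [-1.5181  5.0834  2.5328]
ft_torque [ 0.9796  0.3067 -0.024 ]
yaw 87.36718297676353 tilt z [-0.      0.0006 -1.    ]
```

Fy is +5 N, so the flank is pushing the teeth toward +y. Shifting that way.

```bash
python3 -m jog '{"delta_pos":[[0.0004,0,0],[0.0008,0,0],[0.001,0,0],[0.001,0,0]],"rotation":[[0,0,0],[0,0,0],[0,0,0],[0,0,0]],"hand":[1,1,1,1]}'
python3 -c "
from h import *
avg()"
```

```text
clock: 12.0
tcp_pos: [0.4795, -0.0338, 0.0993]
tcp_rot: [2.271, 2.169, -0.0]
ft_force: [-0.8, 1.4, -0.2]
width: 0.0131
finger_force: 49.3
t 12.25 width 0.013439435153425973
tcp_pos [ 0.4795 -0.0338  0.0993]
ft_force [-0.1531  1.1284  0.3671]
ft_torque [0.2176 0.0542 0.0257]
yaw 87.36770667624074 tilt z [ 0.0003 -0.0005 -1.    ]
```

```bash
python3 -m jog '{"delta_pos":[[0.0003,0,0],[0.0004,0,0.0004],[0.0004,0,0.0008],[0.0004,0,0.0012],[0.0004,0,0.0015],[0.0004,0,0.0015]],"rotation":[[0,0,0],[0,0,0],[0,0,0],[0,0,0],[0,0,0],[0,0,0]],"hand":[1,1,1,1,1,1]}'
python3 -c "
from h import *
avg()"
```

```text
clock: 12.75
tcp_pos: [0.4793, -0.0331, 0.0976]
tcp_rot: [-2.272, -2.17, 0.0]
ft_force: [0.2, -0.6, 0.1]
width: 0.0132
finger_force: 49.0
t 13.0 width 0.013355978190808533
tcp_pos [ 0.4794 -0.0331  0.0978]
ft_force [-0.0954 -0.0548 -1.1131]
ft_torque [-0.0047  0.0248 -0.0028]
yaw 5.994952293641834 tilt z [ 0.406 -0.425  0.809]
```

```bash
python3 -m jog '{"delta_pos":[[0,0,0.0004],[0,0,0.0008],[0,0,0.0012],[0,0,0.0015],[0,0,0.0015]],"rotation":[[0,0,0],[0,0,0],[0,0,0],[0,0,0],[0,0,0]],"hand":[1,1,1,1,1]}'
python3 -c "
from h import *
avg()"
```

```text
clock: 13.42
tcp_pos: [0.4795, -0.033, 0.0963]
tcp_rot: [-2.272, -2.17, -0.0]
ft_force: [0.1, 1.0, -0.4]
width: 0.0136
finger_force: 49.1
t 13.6667 width 0.01359419149616411
tcp_pos [ 0.4794 -0.033   0.0963]
ft_force [ 0.5619  1.0367 -0.8975]
ft_torque [ 0.1669 -0.0444  0.0032]
yaw 87.36850843880326 tilt z [ 0.      0.0002 -1.    ]
```

Slight +y push remains. Nudging 0.2 mm in +y and going down further.

```bash
python3 -m jog '{"delta_pos":[[0.0002,0,0],[0.0002,0,0.0003],[0.0002,0,0.0006],[0.0002,0,0.0008],[0.0002,0,0.0008]],"rotation":[[0,0,0],[0,0,0],[0,0,0],[0,0,0],[0,0,0]],"hand":[1,1,1,1,1]}'
python3 -c "
from h import *
avg()"
```

```text
clock: 14.08
tcp_pos: [0.4795, -0.0329, 0.0956]
tcp_rot: [2.272, 2.17, 0.0]
ft_force: [-0.3, 0.9, -0.7]
width: 0.0131
finger_force: 49.2
t 14.3333 width 0.013291255438767025
tcp_pos [ 0.4795 -0.0329  0.0956]
ft_force [0.0911 1.4293 0.0987]
ft_torque [ 0.2206  0.0226 -0.0153]
yaw 87.36796040883569 tilt z [ 0.0001  0.0001 -1.    ]
```

```bash
python3 -m jog '{"delta_pos":[[0.0003,0,0],[0.0003,0,0.0002],[0.0003,0,0.0004],[0.0003,0,0.0004]],"rotation":[[0,0,0],[0,0,0],[0,0,0],[0,0,0]],"hand":[1,1,1,1]}'
python3 -c "
from h import *
avg()"
```

```text
clock: 14.67
tcp_pos: [0.4795, -0.0328, 0.0955]
tcp_rot: [2.272, 2.17, -0.0]
ft_force: [-2.7, 0.1, 4.3]
width: 0.0131
finger_force: 49.9
t 14.9167 width 0.013390807524164128
tcp_pos [ 0.4795 -0.0328  0.0955]
ft_force [-1.9912  0.0694  4.8619]
ft_torque [-0.0216  0.4461  0.0169]
yaw 87.37151646994407 tilt z [ 0.0002 -0.0003 -1.    ]
```

z=0.0955 puts the tooth tips at z≈0.065, which is the seated depth. Net upward force is about 6 N and side force along the thread is nil. Holding, then one look.

```bash
python3 -m jog '{"delta_pos":[[0,0,0],[0,0,0],[0,0,0],[0,0,0],[0,0,0],[0,0,0],[0,0,0],[0,0,0],[0,0,0],[0,0,0],[0,0,0],[0,0,0],[0,0,0],[0,0,0],[0,0,0],[0,0,0]],"rotation":[[0,0,0],[0,0,0],[0,0,0],[0,0,0],[0,0,0],[0,0,0],[0,0,0],[0,0,0],[0,0,0],[0,0,0],[0,0,0],[0,0,0],[0,0,0],[0,0,0],[0,0,0],[0,0,0]],"hand":[1,1,1,1,1,1,1,1,1,1,1,1,1,1,1,1]}'
python3 -c "
from h import *
avg(); p=r.read_camera('side')
save('s7',cv2.resize(p['frame'][190:320,260:420],None,fx=4.5,fy=4.5,interpolation=cv2.INTER_CUBIC))"
```

```text
clock: 16.25
tcp_pos: [0.4796, -0.0328, 0.0955]
tcp_rot: [2.272, 2.17, -0.0]
ft_force: [-2.6, -0.4, 5.5]
width: 0.0133
finger_force: 50.0
t 16.5 width 0.01324963711829471
tcp_pos [ 0.4796 -0.0328  0.0955]
ft_force [-1.9949 -0.2364  5.4089]
ft_torque [-0.003   0.4355 -0.0337]
yaw 87.3694377025391 tilt z [ 0.0002 -0.0003 -1.    ]
```

View pics/s7.png

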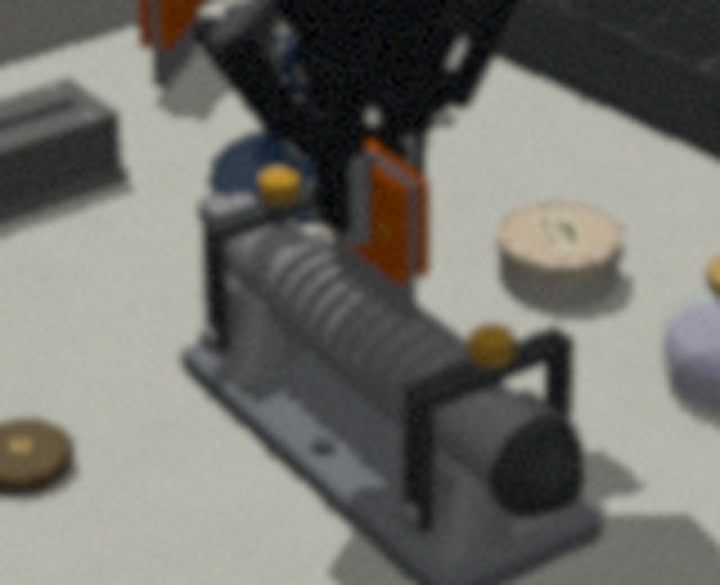

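```bash
python3 -c "
from h import *
p=r.read_camera('side'); np.savez('s7',**{k:p[k] for k in('frame','mtx','world_to_cam')})
c=lambda q:(px(p,q)-[260,190])*4.5
a=np.radians(87.3);X=np.array([np.cos(a),np.sin(a),0]);Y=np.array([-np.sin(a),np.cos(a),0])
print('cam',np.linalg.inv(p['world_to_cam'])[:3,3])
T=np.array([.4796,-.0328,.065])
for n,q in dict(gripbot_near=T-X*.026-Y*.007+[0,0,.022],gripbot_far=T-X*.026+Y*.007+[0,0,.022],gripbot_px=T+X*.026-Y*.007+[0,0,.022],griptop_near=T-X*.026-Y*.007+[0,0,.062],leafbot=T-X*.024,leafbot2=T+X*.024,knob1=np.array([.4795,-.038,.098])+X*.067,knob2=np.array([.4795,-.038,.098])-X*.067,base1=np.array([.4795,-.038,.012])-X*.09+Y*.036,base2=np.array([.4795,-.038,.012])-X*.09-Y*.036,base3=np.array([.4795,-.038,.012])+X*.09+Y*.036).items(): print(n,c(q))
for th in (-60,-30,0,30,60,90): print(th,c(np.array([.4795,-.038,.05])-X*.03+Y*.02*np.sin(np.radians(th))+[0,0,.02*np.cos(np.radians(th))]))
for t in ['thread_top','leaf_10_teeth','leaf_10_grip','spindle_stand']:
    for d in r.spot_point(t,p)[:3]: x=w(p,d['position']); print(t,round(d['score'],2),x,c(x))
"
```

```text
cam [ 0.0695 -0.5723  0.4965]
gripbot_near [424.9    268.7987]
gripbot_far [393.0894 280.595 ]
gripbot_px [343.8232 208.8405]
griptop_near [425.7907 171.6294]
leafbot [405.571  323.8871]
leafbot2 [332.0401 266.393 ]
knob1 [277.0554 150.9685]
knob2 [489.0408 306.543 ]
base1 [441.0173 582.9241]
base2 [603.7844 508.2935]
base3 [176.3923 339.4145]
-60 [462.4918 334.4732]
-30 [446.5503 323.8213]
0 [424.1665 326.2445]
30 [401.3902 341.3491]
60 [384.5881 365.0711]
90 [378.4696 390.7772]
thread_top 0.6 [ 0.4762 -0.0415  0.065 ] [374.922  307.6337]
leaf_10_teeth 0.79 [ 0.4813 -0.0338  0.0642] [373.3011 295.9911]
leaf_10_teeth 0.57 [ 0.5944  0.2841 -0.0016] [174.6175  69.7123]
leaf_10_grip 0.84 [ 0.4809 -0.0346  0.1087] [373.3723 193.1753]
leaf_10_grip 0.74 [0.596  0.2803 0.0589] [176.1082 -34.9497]
spindle_stand 0.97 [ 0.4817 -0.0406 -0.0017] [385.2988 448.9797]
```

The projected grip corners and knobs agree with the picture: the leaf stands upright on the crest line, and the depth matches seating to 0.1 mm. Held for over 2 s. Lifting off.

```bash
python3 -m jog '{"delta_pos":[[0,0,-0.002],[0,0,-0.005],[0,0,-0.01],[0,0,-0.02],[0,0,-0.035],[0,0,-0.055],[0,0,-0.065],[0,0,-0.065],[0,0,-0.065]],"rotation":[[0,0,0],[0,0,0],[0,0,0],[0,0,0],[0,0,0],[0,0,0],[0,0,0],[0,0,0],[0,0,0]],"hand":[1,1,1,1,1,1,1,1,1]}'
python3 -c "
from h import *
plan([.4713,.2250,.160],-179.65)"
```

```text
clock: 17.55
tcp_pos: [0.48, -0.0327, 0.1608]
tcp_rot: [2.271, 2.169, 0.002]
ft_force: [-0.9, 0.2, -0.8]
width: 0.0131
finger_force: 49.1
now [ 0.48   -0.0327  0.1608] yaw 87.37038904306625 q [-0.2322 -0.0661  1.967  -0.      1.2387 -0.1863] t 17.55
delta [ 0.2571 -0.0205  0.0007] rot [  0.0681   0.1062 -92.9796]
```

```bash
python3 -m jog '{"delta_pos":[[0.02,-0.02,0],[0.04,-0.02,0],[0.06,-0.02,0],[0.08,-0.02,0],[0.1,-0.02,0],[0.12,-0.02,0],[0.14,-0.02,0],[0.16,-0.02,0],[0.18,-0.02,0],[0.2,-0.02,0],[0.22,-0.02,0],[0.24,-0.02,0],[0.257,-0.0205,0],[0.257,-0.0205,0],[0.257,-0.0205,0],[0.257,-0.0205,0],[0.257,-0.0205,0]],"rotation":[[0,0,-93],[0,0,-93],[0,0,-93],[0,0,-93],[0,0,-93],[0,0,-93],[0,0,-93],[0,0,-93],[0,0,-93],[0,0,-93],[0,0,-93],[0,0,-93],[0,0,-93],[0,0,-93],[0,0,-93],[0,0,-93],[0,0,-93]],"hand":[1,1,1,1,1,1,1,1,1,1,1,1,1,1,1,1,1]}'
python3 -c "
from h import *
avg();plan([.4713,.2250,.080],-179.65)"
```

```text
clock: 18.97
tcp_pos: [0.4704, 0.2242, 0.1594]
tcp_rot: [0.006, -3.14, 0.001]
ft_force: [0.8, 0.0, -0.4]
width: 0.0133
finger_force: 49.3
t 19.2167 width 0.01317332385099871
tcp_pos [0.4708 0.2243 0.16  ]
ft_force [ 0.267  -0.1252 -1.1266]
ft_torque [0.0269 0.0097 0.0176]
yaw -0.0030193767903791044 tilt z [-0.5876 -0.001   0.8091]
now [0.4709 0.2245 0.1602] yaw -179.7075950511952 q [ 0.2937  0.0367  1.8667 -0.0001  1.238  -1.2821] t 19.2167
delta [-0.0004  0.0005  0.0802] rot [-0.0016  0.011  -0.0576]
```

```bash
python3 -m jog '{"delta_pos":[[-0.0004,0.0005,0.02],[-0.0004,0.0005,0.045],[-0.0004,0.0005,0.065],[-0.0004,0.0005,0.08],[-0.0004,0.0005,0.085],[-0.0004,0.0005,0.085],[-0.0004,0.0005,0.085]],"rotation":[[0,0,0],[0,0,0],[0,0,0],[0,0,0],[0,0,0],[0,0,0],[0,0,0]],"hand":[1,1,1,1,1,1,1]}'
python3 -m jog '{"delta_pos":[[0,0,0.004],[0,0,0.008],[0,0,0.012],[0,0,0.014],[0,0,0.014]],"rotation":[[0,0,0],[0,0,0],[0,0,0],[0,0,0],[0,0,0]],"hand":[1,1,1,1,1]}'
```

```text
clock: 19.8
tcp_pos: [0.4715, 0.2255, 0.0756]
tcp_rot: [-0.01, 3.141, 0.0]
ft_force: [-0.7, -0.7, -0.9]
width: 0.0131
finger_force: 49.3
clock: 20.22
tcp_pos: [0.4707, 0.2255, 0.0606]
tcp_rot: [0.01, -3.141, 0.0]
ft_force: [-0.5, 0.3, -0.3]
width: 0.0132
finger_force: 49.3
```

The leaf is 6 mm into the slot with no contact force. Lowering the rest.

```bash
python3 -m jog '{"delta_pos":[[0,0,0.004],[0,0,0.008],[0,0,0.012],[0,0,0.0145],[0,0,0.0155],[0,0,0.0155],[0,0,0.0155]],"rotation":[[0,0,0],[0,0,0],[0,0,0],[0,0,0],[0,0,0],[0,0,0],[0,0,0]],"hand":[1,1,1,1,1,1,1]}'
python3 -c "
from h import *
avg()"
```

```text
clock: 20.8
tcp_pos: [0.4711, 0.2256, 0.0456]
tcp_rot: [0.01, -3.141, 0.0]
ft_force: [0.2, -0.1, -2.5]
width: 0.0131
finger_force: 49.3
t 21.05 width 0.013239447531602163
tcp_pos [0.4713 0.2256 0.0458]
ft_force [ 0.0356  0.171  -0.8655]
ft_torque [ 0.0063 -0.0005 -0.0073]
yaw -179.63082340512955 tilt z [ 0.0003  0.0001 -1.    ]
```

```bash
python3 -m jog '{"delta_pos":[[0,-0.0003,0.0006],[0,-0.0005,0.0012],[0,-0.0005,0.0012],[0,-0.0005,0.0012]],"rotation":[[0,0,0],[0,0,0],[0,0,0],[0,0,0]],"hand":[1,1,1,1]}'
python3 -m jog '{"delta_pos":[[0,0,0],[0,0,0],[0,0,0],[0,0,0],[0,0,0],[0,0,0],[0,0,0],[0,0,0],[0,0,0],[0,0,0]],"rotation":[[0,0,0],[0,0,0],[0,0,0],[0,0,0],[0,0,0],[0,0,0],[0,0,0],[0,0,0],[0,0,0],[0,0,0]],"hand":[0,0,0,0,0,0,0,0,0,0]}'
```

```text
clock: 21.38
tcp_pos: [0.4713, 0.2251, 0.0446]
tcp_rot: [-0.01, 3.141, 0.0]
ft_force: [-1.3, 0.2, 1.5]
width: 0.0131
finger_force: 49.5
clock: 22.22
tcp_pos: [0.4712, 0.2251, 0.0444]
tcp_rot: [-0.01, 3.142, 0.0]
ft_force: [0.1, 0.4, 0.2]
width: 0.0856
finger_force: 0.0
```

```bash
python3 -m jog '{"delta_pos":[[0,0,-0.02],[0,0,-0.05],[0,0,-0.09],[0.02,0,-0.13],[0.02,0,-0.16],[0.02,0,-0.18],[0.02,0,-0.19],[0.02,0,-0.19],[0.02,0,-0.19]],"rotation":[[0,0,0],[0,0,0],[0,0,0],[0,0,0],[0,0,0],[0,0,0],[0,0,0],[0,0,0],[0,0,0]],"hand":[0,0,0,0,0,0,0,0,0]}'
python3 - <<'E'
from h import *
p=r.read_camera("wrist"); f=p["frame"]; hsv=cv2.cvtColor(f,cv2.COLOR_RGB2HSV)
c=px(p,[.471,.225,.076]); m=cv2.inRange(hsv,(3,150,80),(20,255,255)); n,l,st,ce=cv2.connectedComponentsWithStats(m)
for s in st[1:]:
    if s[4]>60: print(s, toplane(p,[[s[0],s[1]],[s[0]+s[2],s[1]+s[3]]],.076).ravel())
for cam in ("wrist","side","top"):
    p=r.read_camera(cam)
    for t in ["leaf_10_grip","leaf_7_grip","die_crown_mid","polish_wheel_mid","wax_tin_mid"]:
        for d in r.spot_point(t,p)[:3]: print(cam,t,round(d["score"],2),w(p,d["position"]))
E
```

```text
clock: 22.97
tcp_pos: [0.451, 0.2248, 0.2336]
tcp_rot: [0.01, -3.141, 0.0]
ft_force: [-0.2, 0.9, -0.4]
width: 0.0857
finger_force: 0.0
[307 167   6  64 321] [0.44   0.2175 0.4993 0.2228]
[318 167   6  64 331] [0.4399 0.2269 0.4992 0.2328]
[ 77 209  17  16 210] [0.4793 0.0129 0.4946 0.0252]
[355 272  42  69 902] [0.541  0.2626 0.6195 0.3083]
[348 300  40  47 292] [0.5716 0.2571 0.6269 0.2997]
wrist leaf_10_grip 0.82 [0.6895 0.2866 0.0462]
wrist leaf_10_grip 0.76 [0.5945 0.283  0.0572]
wrist leaf_10_grip 0.63 [0.4753 0.2233 0.0648]
wrist leaf_7_grip 0.57 [0.3984 0.2236 0.0571]
wrist die_crown_mid 0.71 [0.3761 0.118  0.0139]
wrist polish_wheel_mid 0.94 [0.3634 0.0345 0.0018]
wrist wax_tin_mid 0.58 [0.6154 0.0119 0.0129]
wrist wax_tin_mid 0.16 [0.475  0.2208 0.0627]
side leaf_10_grip 0.92 [0.4771 0.2258 0.0572]
side leaf_10_grip 0.6 [0.6874 0.2912 0.0421]
side leaf_10_grip 0.27 [0.4762 0.2267 0.012 ]
side leaf_7_grip 0.74 [0.4021 0.2212 0.0625]
side die_crown_mid 0.63 [0.3794 0.1184 0.0108]
side polish_wheel_mid 0.7 [0.3651 0.0372 0.0008]
side wax_tin_mid 0.91 [0.6173 0.0129 0.009 ]
top leaf_10_grip 0.66 [0.6906 0.2858 0.0463]
top leaf_10_grip 0.39 [0.5974 0.2816 0.0576]
top leaf_7_grip 0.54 [0.3982 0.2217 0.0603]
top die_crown_mid 0.59 [0.374  0.1233 0.0145]
top polish_wheel_mid 0.8 [0.3628 0.0392 0.0053]
top wax_tin_mid 0.64 [0.6164 0.0111 0.0128]
```

The leaf is back in its slot, upright at the original pose, and everything else is where it was. Handing in.

```bash
python3 -c "
from h import *
print(r.hand_in())"
```

```text
the job is handed in; nothing more can be done
None
```

The orange leaf was seated fully in the spindle's thread, held there for about 2 s at roughly 6 N, put back in its own slot with nothing else moved, and the job was handed in at about 23 s on the robot's clock.

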